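# Put the two loose hole saws back in their wells and shut the keeper

## Robot

A 7-joint arm with a two-finger parallel gripper is mounted at the origin on the work surface; the furniture and walls round the work are solid. World frame = base frame: x ahead of the robot, y to its left, z up, the work surface at z = 0. Lengths are in m, angles in rad, forces in N, time in s.
With the tool pointing down it reaches from about 0.4 to 0.85 m from the base axis. Payload 10.4 kg.
Tool frame: the origin (TCP) lies at the very end of the fingers, on their centre line; the grasp point (between the pads) lies 19 mm behind it (r.pinch_z is the distance from the TCP to the grasp point, in m); z points along the fingers, y is the line along which they close (so a half turn about z gives the same grasp; the last joint's range is limited). The gripper opens to 87 mm and grips with 3 to 60 N. Pads are 19 mm wide; open, the fingers measure 117 mm over their backs; the gripper's body (75 mm by 190 mm) begins 51 mm behind the grasp point.
Start: joints at [-1.194, 0.332, -0.065, 1.46, 0.022, 1.35, -0.088], TCP at [0.243, 0.576, 0.223] pointing down, gripper open.
Joint ranges: [-2.6, 2.6], [-0.5, 2.12], [-1.47, 1.34], [0.16, 2.42], [-1.27, 4.41], [0.06, 2.06], [-2.6, 2.6]. Speed limits (rad/s): [2.22, 2.22, 2.79, 2.79, 3.14, 3.14, 3.14].

## Interface

Orientations are given as a unit quaternion [x, y, z, w].
In Python, from bench import r, camera gives the robot as it stands. The module is installed in compiled form; this text tells all that it offers.
- The arm moves only by the shell command python3 -m pendant 'ROWS' [FORCE]. ROWS is JSON, a list of rows, each an object with "dp": the shift along the tool's x, y, z as a fraction of full scale, a list of three; "rotation": the turn, a rotation vector about the tool's x, y, z as a fraction of full scale, a list of three; "jaw": the opening, from 0 (shut) to 1 (fully open). A call has 1 to 8 rows; each row is the pose to reach, as a shift and turn from the pose commanded when the call began, along the tool's axes at that moment, turning the shorter way round; what a row does not reach only later rows make up. Full scale, the value 1, is 0.15 m for a shift and 2 pi rad for a turn. A row lasts 1/8 s, in which the tool goes at most 62.5 mm and 10.7 degrees, less where a joint would pass 70% of its speed; a pose out of reach is approached as far as the arm can. A call with a number of a shift or a turn outside -1 to 1 is refused whole. A call with a gripper value outside its range is refused whole. The fingers move at their own pace and stop on an object; FORCE is the grip in N (left out, the last holds). Time passes only in rows, so rows that repeat a pose let the fingers close. It gives the time, the measured TCP pose, the force, the opening and the grip force at its end, in the units of the state.
- r.read_state(): the state, without advancing time (a new reading comes with each control period).
- camera(name): name is "scene" or "top" or "wrist"; returns a dict with "image" (400x640x3 uint8, red, green, blue), "z_map" (400x640 float32, m along the optical axis (not along the pixel's ray), 0 where there is no reading), "mtx" (3x3 intrinsics, pixels), "distortion" ([k1, k2, p1, p2, k3] as OpenCV has them; the pictures are not rectified), "T" (4x4, takes a point from camera to world coordinates). Camera axes: x right, y down, z forward; pixel columns grow to the right and rows downward; lengths in m; the calibration is good to about 2 mm. A picture is of the moment at which its call begins.
- r.close_job(): hands the job in; it is judged then, once.
The state is a dict: "time": time; "joint_positions": joint angles; "joint_vel": joint speeds; "joint_torque": joint torques, N m; "ee_pos": TCP position; "eef_rot": TCP orientation; "ft_force": force on the tool from outside, world axes, zero at the start; "torque": the same for the moment, N m; "width": finger opening in m; "grip_force": force on a finger pad.
Only numpy, scipy, OpenCV 4.12 (cv2) and the standard library are available. Lean on these libraries where they do the work, as an engineer would, in place of code of your own. Each camera call takes 0.05 s, during which the arm holds its last target. There are 200 camera calls.

## Task

Two large hole saws were left standing on the front ledge of the hole-saw board. Slide each one across the board, without picking it up, until it drops flat into the well bored for its own diameter; then swing the steel keeper bar down over the row until it is fully shut, so that the board can be hung up. Leave the things lying round the board where they are.

Things in the scene. Friction and masses are not known exactly. Their poses are not given: they have to be found in the camera images.
- board: fixed laminated-wood board, 210 mm deep (its x, away from the robot) x 360 wide (its y) x 26 high. Row of 4 round blind wells along y, 43 behind its centre, from +y to -y for saws of 96, 84, 72 and 56 mm; 6 mm of wood between mouths. The 56 well is filled (fixed saw, 25 proud). In front a bare ledge, x -105 to -7, no rim: fingers may hang over front and ends. Origin: centre of underside, z up
- saw84: loose hole saw: plain steel cup on its flat back plate, teeth up, open above; 84 mm across, 40 mm tall over the teeth (smooth wall to 36), wall 3, back plate 7 thick with a 30 wide boss inside, its top 11 above the underside; 0.22 to 0.54 kg, friction on the board about 0.6. Starts on the board's front ledge, left or right part. Origin: centre of its underside; z up, yaw has no meaning
- saw72: loose hole saw: plain steel cup on its flat back plate, teeth up, open above; 72 mm across, 40 mm tall over the teeth (smooth wall to 36), wall 3, back plate 7 thick with a 30 wide boss inside, its top 11 above the underside; 0.22 to 0.54 kg, friction on the board about 0.6. Starts on the board's front ledge, left or right part. Origin: centre of its underside; z up, yaw has no meaning
- well96 (a point): centre of the floor of the 96 mm round well in the board (bored 4 mm wider), 43 mm behind and 122 mm to the +y side of the board's centre; the floor lies 15 mm below the board's top; no saw for it here, it stays empty
- well84 (a point): centre of the floor of the 84 mm round well in the board (bored 4 mm wider), 43 mm behind and 22 mm to the +y side of the board's centre; the floor lies 15 mm below the board's top. A saw tips nose first as it goes in and should drop flat; if its trailing edge catches on the rim, push it on a little or press that edge down. Seated, it stands 25 mm proud
- well72 (a point): centre of the floor of the 72 mm round well in the board (bored 4 mm wider), 43 mm behind and 66 mm to the -y side of the board's centre; the floor lies 15 mm below the board's top. A saw tips nose first as it goes in and should drop flat; if its trailing edge catches on the rim, push it on a little or press that edge down. Seated, it stands 25 mm proud
- keeper_bar (a point): middle of the keeper's cross bar. Keeper: 8 mm steel rod bent to a wide U, cross bar 328 mm long along the board's y on two 53 mm arms; hinge line along y, 96 mm behind the board's centre, 60 above the table, at its back corners. Open: stands up, leaning back, bar about 111 above the table. Shut: level over the wells, bar 60 above the table, clear of seated saws
- keeper (a joint): keeper angle, rad: 0 = shut, level over the wells; pi/2 = upright; 1.95 = its stop, leaning back (starts at 1.7 to 1.95). Light damped hinge: stays by itself above about 1.4; brought forward below about 1.2 it falls shut gently by its own weight in about a second; about 1 N at the bar moves it
- caliper: bystander: vernier caliper lying flat, 58 x 200 x 10 mm, behind the board; origin under its centre
- screw_box: bystander: small carton of screws, 57 x 77 x 37 mm, behind the board; origin under its centre
- plane: bystander: block plane, 45 x 160 x 53 mm, behind the board; origin under its centre
Mind the look-alikes: they are no part of the job. Leave any pink look-alike of the saw84 alone.

How it is judged:
By the outcome, as a careful person would: the job done as asked, in the order asked, and still so for the second after the job is handed in, with the robot touching nothing.
It also fails if it takes over 61 s, if anything falls off the work surface, if the arm or the gripper's body presses on something with over 40 N, if the wrist force passes 120 N, or if a joint passes its speed limit or range.

## Working session

There is one attempt and no reset: what is moved stays moved. The work goes in short steps, Python scripts to look and compute and a shell command to move; the robot and the scene stay as the last step left them, time stands still between calls to the robot, and variables do not carry over. Pictures are saved under pics/ and viewed, at most 10 in all, crops included, and the job is handed in when it is done.

```bash
mkdir -p pics; python3 - <<'E'
from bench import r,camera
import cv2,numpy as np
for n in("scene","top"):
    c=camera(n);cv2.imwrite(f"pics/{n}0.png",c["image"][:,:,::-1]);np.savez(f"{n}0.npz",**c)
s=r.read_state();print(s)
for n in("scene","top"):
    c=np.load(f"{n}0.npz");print(c["T"],c["mtx"],c["distortion"])
E
```

```text
{'time': 0.1, 'joint_positions': array([-1.19358366,  0.33278162, -0.06471001,  1.460818  ,  0.02159503,
        1.34988128, -0.08849761]), 'joint_vel': array([ 1.20474001e-04, -7.49331289e-04, -6.12765014e-04, -1.65863709e-03,
       -1.62391957e-03,  8.81485750e-05,  7.36162265e-04]), 'joint_torque': array([ 1.69510535e-03, -6.24544859e+01,  2.49752548e-02, -3.90718460e+01,
       -6.13189791e-02,  3.64461599e-02,  6.57955866e-05]), 'ee_pos': array([0.24314778, 0.57541402, 0.22186919]), 'eef_rot': array([ 1.98563207e-01,  9.80087903e-01, -5.88645588e-04, -9.67222649e-05]), 'ft_force': array([ 1.1261207 , -0.21094953,  0.0266283 ]), 'torque': array([-0.00895402,  0.03863614,  0.06494621]), 'grip_force': 0.0, 'width': 0.08674558715605037}
[[ 0.64309952 -0.47200943  0.6030175  -0.0804673 ]
 [-0.76577117 -0.40069015  0.50303273 -0.63186726]
 [ 0.00418698 -0.78527352 -0.61913485  0.77730785]
 [ 0.          0.          0.          1.        ]] [[501.81346019   0.         319.29926781]
 [  0.         501.81346019 196.73192831]
 [  0.           0.           1.        ]] [-0.03253597  0.          0.          0.          0.        ]
[[-0.02093832 -0.98543941  0.16873279  0.45850906]
 [-0.99973908  0.01909594 -0.01253438 -0.03249397]
 [ 0.00912976 -0.16895121 -0.98558213  0.89530395]
 [ 0.          0.          0.          1.        ]] [[389.66355463   0.         316.01767704]
 [  0.         389.66355463 203.94791456]
 [  0.           0.           1.        ]] [-0.0292904  0.         0.         0.         0.       ]
```

View pics/scene0.png

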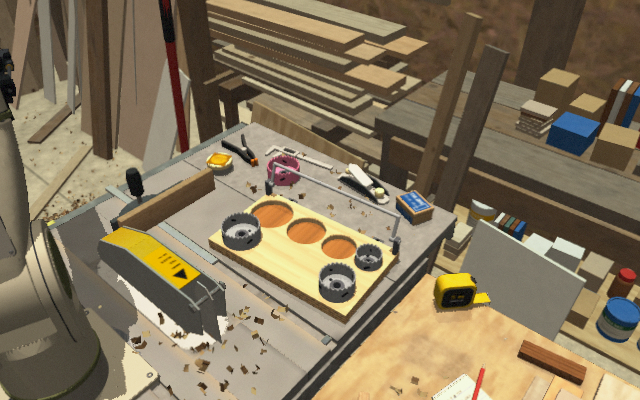

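View pics/top0.png

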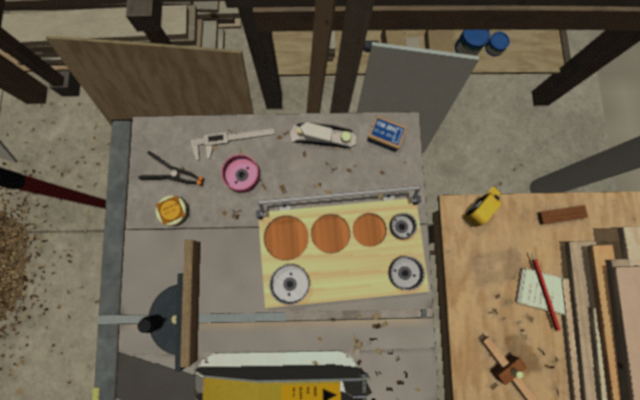

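The scene view shows the board with a saw at scene (241,231) / top (290,284) and another at scene (337,281) / top (406,273). The wells are at top (286,237), (331,233) and (369,229), the filled 56 well is at (403,226), and the keeper stands open along row ~197. The possible saw candidates are the left grey saw (290,284), the right grey saw (406,273), the fixed 56 (403,226) and the pink look-alike (241,174). I will leave the pink one alone. Next I measure diameters from depth in both views.

```bash
cat > h.py <<'E'
import cv2,numpy as np
from scipy.optimize import least_squares
def cloud(c):
    h,w=c["z_map"].shape
    u,v=np.meshgrid(np.arange(w),np.arange(h))
    p=cv2.undistortPoints(np.stack([u,v],-1).reshape(-1,1,2).astype(float),c["mtx"],c["distortion"]).reshape(h,w,2)
    z=c["z_map"][...,None].astype(float)
    P=np.concatenate([p*z,z],-1)@c["T"][:3,:3].T+c["T"][:3,3]
    P[c["z_map"]==0]=np.nan
    return P
def circ(p,q=None):
    f=lambda a:np.hypot(p[:,0]-a[0],p[:,1]-a[1])-a[2]
    x0=[*np.median(p[:,:2],0),.04] if q is None else q
    return least_squares(f,x0,loss="soft_l1",f_scale=.002).x
E
python3 - <<'E'
from h import *
cs={n:np.load(n+"0.npz") for n in("scene","top")}
seeds={"top":{"L":(290,284),"R":(406,273),"F":(403,226),"w96":(286,237),"w84":(331,233),"w72":(369,229)},"scene":{}}
T=cloud(cs["top"]);S=cloud(cs["scene"])
for k,(u,v) in seeds["top"].items(): print(k,T[v,u].round(4))
hist=lambda P:np.histogram(P[...,2][(P[...,0]>.3)&(P[...,0]<.6)&(abs(P[...,1])<.2)],bins=np.arange(-.01,.13,.005))
print(hist(T)[0],hist(S)[0])
for nm,P in(("top",T),("scene",S)):
  for k in"LRF":
    u,v=seeds["top"][k];c=T[v,u]
    m=(np.hypot(P[...,0]-c[0],P[...,1]-c[1])<.055)&(P[...,2]>.04)
    p=P[m]; p=p[p[:,2]<.085]
    zt=np.percentile(p[:,2],97); rim=p[p[:,2]>zt-.006]
    print(nm,k,len(rim),circ(rim).round(4),"top z",zt.round(4))
  # board top
  c=T[252,343];
  m=(abs(P[...,2]-np.nanmedian(P[...,2][(np.hypot(P[...,0]-c[0],P[...,1]-c[1])<.02)]))<.006)&(np.hypot(P[...,0]-c[0],P[...,1]-c[1])<.23)
  m=cv2.morphologyEx(m.astype(np.uint8),cv2.MORPH_OPEN,np.ones((3,3)))
  n,l,st,_=cv2.connectedComponentsWithStats(m);b=P[l==1+st[1:,4].argmax()]
  print(nm,"board z",np.median(b[:,2]),cv2.minAreaRect((b[:,:2]*1000).astype(np.float32)))
  # bar
  m=(P[...,2]>.095)&(P[...,2]<.13)&(np.hypot(P[...,0]-c[0],P[...,1]-c[1])<.25)&(P[...,0]>c[0])
  b=P[m];print("bar",len(b),b.min(0),b.max(0))
# well mouths from colour in top
hsv=cv2.cvtColor(cs["top"]["image"],cv2.COLOR_RGB2HSV)
for k in("w96","w84","w72"):
  u,v=seeds["top"][k];p0=T[v,u]
  m=(np.hypot(T[...,0]-p0[0],T[...,1]-p0[1])<.06)&(hsv[...,1]>0)&(T[...,2]<p0[2]+.006)&(T[...,2]>p0[2]-.006)
  n,l,st,_=cv2.connectedComponentsWithStats(m.astype(np.uint8))
  b=T[l==l[v,u]];e=cv2.minEnclosingCircle((b[:,:2]*1000).astype(np.float32));print(k,e,np.median(b[:,2]))
E
```

```text
L [0.4312 0.0163 0.0392]
R [ 0.449  -0.2361  0.0374]
F [ 0.5534 -0.2386  0.024 ]
w96 [0.5349 0.0257 0.0143]
w84 [ 0.5423 -0.0765  0.0102]
w72 [ 0.5496 -0.1634  0.0108]
[ 753 3101 8006  359 3168  225  597 6094  823  387   41   25   19   32
  140  138    7    5    5    3    4    6    6    3   25   14    0    0] [ 448 3446 3087  502 1879  386 1197 3718  309  236  130  148  140  140
  187   70    7    6    9    7    6    7    8   11   42   14    0    0]
top L 181 [0.4325 0.0166 0.0404] top z 0.0679
top R 155 [ 0.4504 -0.2322  0.0345] top z 0.0679
top F 15 [ 47.6539 -10.9638  48.2532] top z 0.0671
top board z 0.027102994307470762 ((500.69683837890625, -99.62103271484375), (210.97523498535156, 359.57958984375), 4.336788654327393)
bar 658 [ 0.59089481 -0.25693726  0.09612673] [0.62761265 0.07590474 0.12056872]
scene L 212 [0.4307 0.0153 0.0405] top z 0.0659
scene R 228 [ 0.4491 -0.2352  0.0344] top z 0.0659
scene F 24 [ 0.5724 -0.2523  0.0314] top z 0.0627
scene board z 0.026186062926758513 ((500.07794189453125, -100.71957397460938), (215.23036193847656, 363.4977111816406), 4.149040699005127)
bar 548 [ 0.58788683 -0.25995517  0.09589415] [0.62587254 0.07400508 0.11797699]
w96 ((534.5704956054688, 24.829734802246094), 50.023956298828125) 0.012490301607851029
w84 ((542.5322265625, -75.27299499511719), 43.74506378173828) 0.012410142550126513
w72 ((549.4521484375, -162.53521728515625), 37.694969177246094) 0.012619017763177975
```

```bash
python3 - <<'E'
import cv2
i=cv2.imread("pics/top0.png")[180:320,240:440];cv2.imwrite("pics/crop0.png",cv2.resize(i,None,fx=4,fy=4,interpolation=cv2.INTER_CUBIC))
E
```

```text
(no output)
```

View pics/crop0.png

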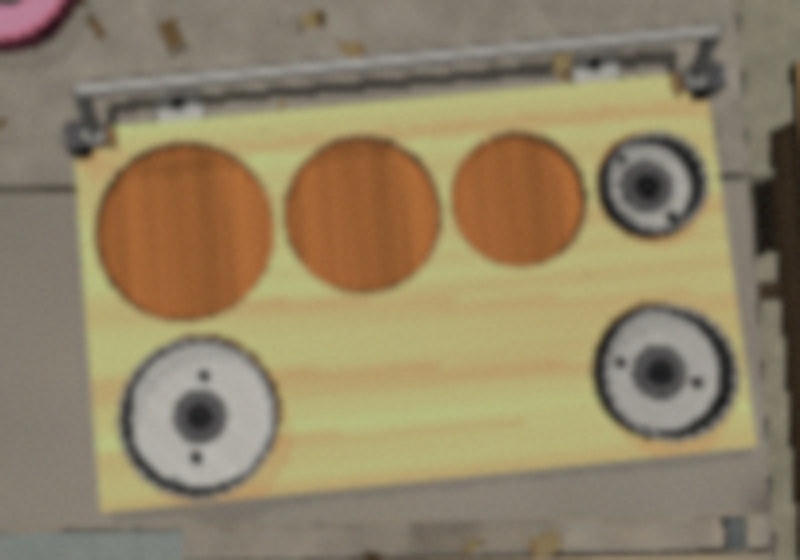

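The crop shows the left saw (crop (200,415), measured about 84 across) and the right saw (665,370, about 72 across). The free wells are at (185,230), (363,213) and (519,200). So saw84 is the left saw and saw72 the right.

My plan is to put the spread fingers inside each cup with the tool square to the board, slide along the ledge, then push +x into the well. First I check for obstacles along the approach.

```bash
cat > go.py <<'E'
import sys,numpy as np
from bench import r
from scipy.spatial.transform import Rotation as R
C=np.array([.5004,-.1001,0]);Rb=R.from_euler("z",4.4,degrees=True)
def go(b=None,w=None):
    s=r.read_state();Q=R.from_quat(s["eef_rot"]);p=s["ee_pos"]
    print("t %.2f board pos"%s["time"],Rb.inv().apply(p-C).round(4),"world",p.round(4),"F",s["ft_force"].round(1),"w",round(s["width"],4))
    t=np.array(w) if w is not None else C+Rb.apply(b)
    D=R.from_matrix(Rb.as_matrix()@np.diag([-1.,1,-1]))
    print("dp",(Q.inv().apply(t-p)/.15).round(3),"rot",((Q.inv()*D).as_rotvec()/2/np.pi).round(4))
if __name__=="__main__": go([float(a) for a in sys.argv[1:4]])
E
python3 - <<'E'
from h import *
T=cloud(np.load("top0.npz"));S=cloud(np.load("scene0.npz"))
for P in(T,S):
  for x0 in np.arange(.1,.6,.1): print(round(x0,1),[round(float(np.nanmax(np.append(P[...,2][(P[...,0]>x0)&(P[...,0]<x0+.1)&(P[...,1]>y)&(P[...,1]<y+.1)],-1))),2) for y in np.arange(-.1,.7,.1)])
E
python3 go.py -.060 .121 .12
```

```text
0.1 [0.0, -1.0, -1.0, 0.01, 0.01, -0.02, -1.0, -1.0]
0.2 [0.13, 0.13, 0.12, 0.07, 0.01, 0.0, -1.0, -1.0]
0.3 [0.07, 0.07, 0.01, 0.12, 0.12, 0.0, -1.0, -1.0]
0.4 [0.07, 0.07, 0.01, 0.07, 0.01, 0.0, -1.0, -1.0]
0.5 [0.03, 0.12, 0.02, 0.07, 0.39, 0.37, -1.0, -1.0]
0.1 [0.13, 0.5, 0.11, 0.05, 0.0, -0.02, -1.0, -1.0]
0.2 [0.13, 0.13, 0.12, 0.07, 0.0, 0.34, 0.38, 0.33]
0.3 [0.07, 0.07, 0.01, 0.12, 0.12, 0.0, -1.0, 0.33]
0.4 [0.07, 0.07, 0.0, 0.07, 0.01, -0.0, -1.0, -1.0]
0.5 [0.12, 0.12, 0.02, 0.07, 0.43, 0.42, -1.0, -1.0]
t 0.10 board pos [-0.2047  0.6933  0.2219] world [0.2431 0.5754 0.2219] F [ 1.1 -0.2  0. ] w 0.0867
dp [-2.607 -2.947  0.683] rot [-0.0002 -0.     -0.0758]
```

```bash
python3 -m pendant '[{"dp":[-0.2,-0.23,0],"rotation":[0,0,0],"jaw":0.7},{"dp":[-0.45,-0.5,0],"rotation":[0,0,0],"jaw":0.5},{"dp":[-0.7,-0.78,0],"rotation":[0,0,0],"jaw":0.35},{"dp":[-0.87,-0.98,0],"rotation":[0,0,0],"jaw":0.35},{"dp":[-0.87,-0.98,0],"rotation":[0,0,0],"jaw":0.35}]' 20
python3 -m pendant '[{"dp":[-0.2,-0.23,0],"rotation":[0,0,0],"jaw":0.35},{"dp":[-0.45,-0.5,0],"rotation":[0,0,-0.02],"jaw":0.35},{"dp":[-0.7,-0.78,0],"rotation":[0,0,-0.04],"jaw":0.35},{"dp":[-0.87,-0.98,0],"rotation":[0,0,-0.0758],"jaw":0.35},{"dp":[-0.87,-0.98,0],"rotation":[0,0,-0.0758],"jaw":0.35},{"dp":[-0.87,-0.98,0],"rotation":[0,0,-0.0758],"jaw":0.35}]' 20
python3 go.py -.060 .121 .12
```

```text
time: 0.72
ee_pos: [0.3077, 0.3869, 0.2227]
eef_rot: [0.201, 0.98, -0.0, 0.0]
ft_force: [-0.9, 0.4, 0.0]
width: 0.0449
grip_force: 0.0
time: 1.48
ee_pos: [0.3689, 0.2046, 0.2225]
eef_rot: [-0.038, 0.999, 0.0, -0.0]
ft_force: [0.8, 0.0, -0.5]
width: 0.0304
grip_force: 0.0
t 1.48 board pos [-0.1077  0.3139  0.2225] world [0.3689 0.2046 0.2225] F [ 0.8  0.  -0.5] w 0.0304
dp [-0.319 -1.286  0.683] rot [ 0.     -0.     -0.0001]
```

```bash
python3 -m pendant '[{"dp":[-0.07,-0.3,0],"rotation":[0,0,0],"jaw":0.35},{"dp":[-0.16,-0.65,0],"rotation":[0,0,0],"jaw":0.35},{"dp":[-0.24,-0.95,0],"rotation":[0,0,0],"jaw":0.35},{"dp":[-0.25,-1,0],"rotation":[0,0,0],"jaw":0.35}]'
python3 -m pendant '[{"dp":[-0.04,-0.15,0.2],"rotation":[0,0,0],"jaw":0.35},{"dp":[-0.07,-0.286,0.5],"rotation":[0,0,0],"jaw":0.35},{"dp":[-0.07,-0.286,0.683],"rotation":[0,0,0],"jaw":0.35},{"dp":[-0.07,-0.286,0.683],"rotation":[0,0,0],"jaw":0.35}]'
python3 go.py -.060 .121 .05
python3 - <<'E'
from bench import r,camera
from h import *
c=camera("wrist");cv2.imwrite("pics/w1.png",c["image"][:,:,::-1])
P=cloud(c);m=(P[...,2]>.06)&(P[...,2]<.075)&(np.hypot(P[...,0]-.4316,P[...,1]-.016)<.06);p=P[m]
print(len(p),circ(p),np.percentile(p[:,2],97))
E
```

```text
time: 1.98
ee_pos: [0.4188, 0.0555, 0.2226]
eef_rot: [-0.036, 0.999, -0.0, 0.0]
ft_force: [0.4, 0.4, -0.2]
width: 0.0304
grip_force: 0.0
time: 2.48
ee_pos: [0.4306, 0.016, 0.1186]
eef_rot: [-0.039, 0.999, -0.001, -0.002]
ft_force: [0.4, -0.6, 0.5]
width: 0.0302
grip_force: 0.0
t 2.48 board pos [-0.0607  0.1211  0.1186] world [0.4306 0.016  0.1186] F [ 0.4 -0.6  0.5] w 0.0302
dp [-0.007 -0.     0.457] rot [-0.0002 -0.0006  0.0001]
1137 [0.43081961 0.017359   0.04044138] 0.0666084894107382
```

View pics/w1.png

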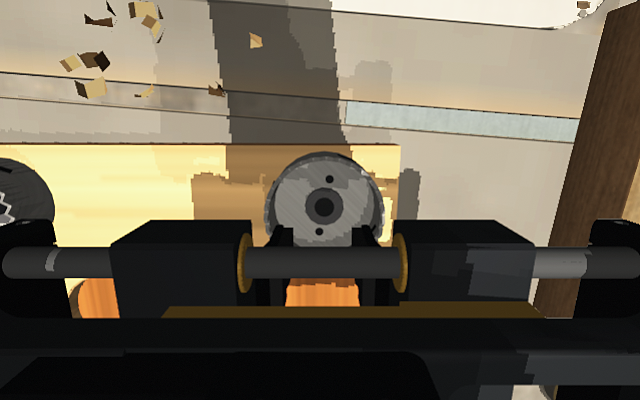

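The wrist view shows saw84 at (325,205), centred under the two fingers (280 and 370, row ~250). The gripper body is long along the finger line, as assumed. I lower into the cup.

```bash
python3 -m pendant '[{"dp":[-0.005,0.005,0.2],"rotation":[0,0,0],"jaw":0.35},{"dp":[-0.005,0.005,0.35],"rotation":[0,0,0],"jaw":0.35},{"dp":[-0.005,0.005,0.46],"rotation":[0,0,0],"jaw":0.35},{"dp":[-0.005,0.005,0.46],"rotation":[0,0,0],"jaw":0.46},{"dp":[-0.005,0.005,0.46],"rotation":[0,0,0],"jaw":0.46}]' 20
python3 go.py -.060 .021 .05
```

```text
time: 3.15
ee_pos: [0.4336, 0.0162, 0.0524]
eef_rot: [-0.039, 0.999, 0.0, 0.001]
ft_force: [0.6, -0.2, 1.0]
width: 0.0385
grip_force: 0.0
t 3.15 board pos [-0.0577  0.1211  0.0524] world [0.4336 0.0162 0.0524] F [ 0.6 -0.2  1. ] w 0.0385
dp [ 0.015 -0.667  0.016] rot [0.0001 0.0003 0.    ]
```

```bash
python3 -m pendant '[{"dp":[0,-0.05,0.013],"rotation":[0,0,0],"jaw":0.46},{"dp":[0,-0.14,0.013],"rotation":[0,0,0],"jaw":0.46},{"dp":[0,-0.24,0.013],"rotation":[0,0,0],"jaw":0.46},{"dp":[0.01,-0.35,0.013],"rotation":[0,0,0],"jaw":0.46},{"dp":[0.01,-0.46,0.013],"rotation":[0,0,0],"jaw":0.46},{"dp":[0.01,-0.56,0.013],"rotation":[0,0,0],"jaw":0.46},{"dp":[0.01,-0.64,0.013],"rotation":[0,0,0],"jaw":0.46},{"dp":[0.01,-0.68,0.013],"rotation":[0,0,0],"jaw":0.46}]'
python3 - <<'E'
from bench import r,camera
from h import *
from go import *
for n in("top","scene"):
    P=cloud(camera(n));Pb=Rb.inv().apply(P.reshape(-1,3)-C);m=(Pb[:,2]>.06)&(Pb[:,2]<.069)&(np.hypot(Pb[:,0]+.06,Pb[:,1]-.022)<.055)
    p=Pb[m];print(len(p),circ(p))
go([.043,.022,.05])
E
```

```text
time: 4.15
ee_pos: [0.4388, -0.0872, 0.0492]
eef_rot: [-0.038, 0.999, 0.0, 0.0]
ft_force: [-0.6, 3.7, 1.8]
width: 0.0397
grip_force: 1.4
  return _methods._mean(a, axis=axis, dtype=dtype,
  ret = um.true_divide(
Traceback (most recent call last):
  File "h.py", line 14, in circ
    return least_squares(f,x0,loss="soft_l1",f_scale=.002).x
           ~~~~~~~~~~~~~^^^^^^^^^^^^^^^^^^^^^^^^^^^^^^^^^^
ValueError: Initial guess is outside of provided bounds
```

```bash
cat > look.py <<'E'
import sys
from bench import r,camera
from h import *
from go import *
def saw(cx,cy,z0=.06,z1=.069,R0=None,names=("scene","wrist")):
  for n in names:
    P=cloud(camera(n));Pb=Rb.inv().apply(P.reshape(-1,3)-C);m=(Pb[:,2]>z0)&(Pb[:,2]<z1)&(np.hypot(Pb[:,0]-cx,Pb[:,1]-cy)<.055)
    p=Pb[m];print(n,len(p),circ(p).round(4) if len(p)>9 else "")
E
python3 -c "
from look import *
saw(-.06,.022);go([.043,.022,.05])"
```

```text
scene 206 [-0.0659  0.0212  0.0369]
wrist 1887 [-0.0636  0.0243  0.0385]
t 4.30 board pos [-0.0605  0.018   0.049 ] world [ 0.4387 -0.0867  0.049 ] F [-0.4  0.4  0.4] w 0.0398
dp [-0.69   0.027 -0.007] rot [-0.     -0.     -0.0002]
```

```bash
python3 -m pendant '[{"dp":[-0.03,0.027,-0.007],"rotation":[0,0,0],"jaw":0.46},{"dp":[-0.08,0.027,-0.007],"rotation":[0,0,0],"jaw":0.46},{"dp":[-0.15,0.027,-0.007],"rotation":[0,0,0],"jaw":0.46},{"dp":[-0.22,0.027,-0.007],"rotation":[0,0,0],"jaw":0.46},{"dp":[-0.30,0.027,-0.007],"rotation":[0,0,0],"jaw":0.46},{"dp":[-0.38,0.027,-0.007],"rotation":[0,0,0],"jaw":0.46},{"dp":[-0.44,0.027,-0.007],"rotation":[0,0,0],"jaw":0.46},{"dp":[-0.50,0.027,-0.007],"rotation":[0,0,0],"jaw":0.46}]'
python3 go.py .050 .022 .05
python3 -m pendant '[{"dp":[-0.05,0,0],"rotation":[0,0,0],"jaw":0.46},{"dp":[-0.10,0,0],"rotation":[0,0,0],"jaw":0.46},{"dp":[-0.14,0,0],"rotation":[0,0,0],"jaw":0.46},{"dp":[-0.18,0,0],"rotation":[0,0,0],"jaw":0.46},{"dp":[-0.18,0,0],"rotation":[0,0,0],"jaw":0.46}]'
python3 -c "
from look import *
saw(.043,.022,.045,.056);go([.050,.022,.05])
c=camera('scene');cv2.imwrite('pics/s2.png',cv2.resize(c['image'][160:320,190:430,::-1],None,fx=3,fy=3))"
```

```text
time: 5.3
ee_pos: [0.5138, -0.0766, 0.0501]
eef_rot: [-0.038, 0.999, -0.0, -0.0]
ft_force: [-1.8, -0.2, -0.2]
width: 0.0404
grip_force: 1.0
t 5.30 board pos [0.0152 0.0224 0.0501] world [ 0.5138 -0.0766  0.0501] F [-1.8 -0.2 -0.2] w 0.0404
dp [-0.232 -0.003  0.   ] rot [-0.     -0.     -0.0001]
time: 5.92
ee_pos: [0.541, -0.0745, 0.0504]
eef_rot: [-0.038, 0.999, -0.0, 0.0]
ft_force: [0.4, 0.2, 0.6]
width: 0.0402
grip_force: 0.0
scene 205 [0.0295 0.0203 0.0404]
wrist 1956 [0.0297 0.0226 0.0412]
t 6.03 board pos [0.0419 0.0224 0.0503] world [ 0.5404 -0.0746  0.0503] F [ 0.3 -0.3 -0.8] w 0.0399
dp [-0.054 -0.002  0.002] rot [-0.      0.0001 -0.0001]
```

View pics/s2.png

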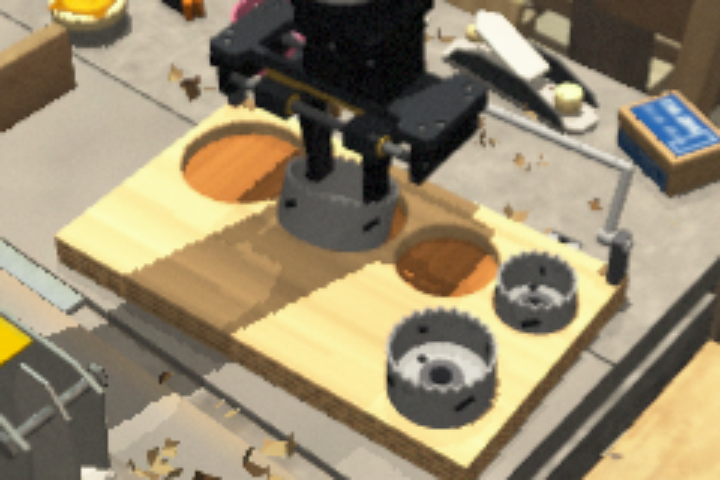

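The crop shows saw84 at crop (340,200), tipped nose-first into its well with its trailing edge still on the rim. It needs another 10 to 13 mm.

```bash
python3 -m pendant '[{"dp":[-0.03,0,0],"rotation":[0,0,0],"jaw":0.46},{"dp":[-0.06,0,0],"rotation":[0,0,0],"jaw":0.46},{"dp":[-0.075,0,0],"rotation":[0,0,0],"jaw":0.46},{"dp":[-0.075,0,0],"rotation":[0,0,0],"jaw":0.46},{"dp":[-0.075,0,0],"rotation":[0,0,0],"jaw":0.46}]'
python3 -c "
from look import *
saw(.043,.022,.044,.056);go([.050,.022,.05])
P=cloud(camera('wrist'));Pb=Rb.inv().apply(P.reshape(-1,3)-C);d=Pb-[.043,.022,0];rr=np.hypot(d[:,0],d[:,1]);k=(rr>.030)&(rr<.046)&(Pb[:,2]>.03)&(Pb[:,2]<.07)
for a in range(-180,180,45):
  q=k&(abs(np.degrees(np.arctan2(d[:,1],d[:,0]))-a-22)<22);print(a+22,q.sum(),np.percentile(Pb[q,2],[50,90,98]).round(4) if q.sum() else '')"
```

```text
time: 6.7
ee_pos: [0.5514, -0.0737, 0.0502]
eef_rot: [-0.038, 0.999, 0.0, 0.0]
ft_force: [0.0, 0.7, -0.5]
width: 0.04
grip_force: 0.1
scene 228 [0.0291 0.0206 0.0403]
wrist 1648 [0.0273 0.0228 0.04  ]
t 6.80 board pos [0.0529 0.0224 0.0502] world [ 0.5514 -0.0737  0.0502] F [ 0.9 -0.1  0.7] w 0.0402
dp [ 0.019 -0.003  0.001] rot [ 0.      0.     -0.0001]
-158 1116 [0.0386 0.041  0.0421]
-113 1615 [0.0379 0.0649 0.0685]
-68 348 [0.0494 0.0585 0.0599]
-23 16 [0.0483 0.0497 0.0498]
22 27 [0.0488 0.0496 0.0497]
67 349 [0.0486 0.058  0.06  ]
112 1702 [0.0374 0.0644 0.0683]
157 1174 [0.0387 0.0412 0.0425]
```

```bash
python3 -m pendant '[{"dp":[0.05,0,-0.05],"rotation":[0,0,0],"jaw":0.42},{"dp":[0.15,0,-0.05],"rotation":[0,0,0],"jaw":0.42},{"dp":[0.16,0,0.03],"rotation":[0,0,0],"jaw":0.42},{"dp":[0.16,0,0.09],"rotation":[0,0,0],"jaw":0.42},{"dp":[0.16,0,0.09],"rotation":[0,0,0],"jaw":0.45},{"dp":[0.16,0,0.09],"rotation":[0,0,0],"jaw":0.45}]'
python3 -m pendant '[{"dp":[-0.03,0,0],"rotation":[0,0,0],"jaw":0.45},{"dp":[-0.06,0,0],"rotation":[0,0,0],"jaw":0.45},{"dp":[-0.09,0,0],"rotation":[0,0,0],"jaw":0.45},{"dp":[-0.11,0,0],"rotation":[0,0,0],"jaw":0.45},{"dp":[-0.13,0,0],"rotation":[0,0,0],"jaw":0.45},{"dp":[-0.13,0,0],"rotation":[0,0,0],"jaw":0.45}]'
cat > prof.py <<'E'
from look import *
def prof(cx,cy,names=("scene","wrist")):
  saw(cx,cy,.044,.056,names=names)
  for n in names:
    P=cloud(camera(n));Pb=Rb.inv().apply(P.reshape(-1,3)-C);d=Pb-[cx,cy,0];rr=np.hypot(d[:,0],d[:,1])
    for nm,k in(("lead",(d[:,0]>.02)&(abs(d[:,1])<.018)),("trail",(d[:,0]<-.02)&(abs(d[:,1])<.018)),("+y",(d[:,1]>.02)&(abs(d[:,0])<.018)),("-y",(d[:,1]<-.02)&(abs(d[:,0])<.018))):
      k=k&(rr<.06)&(Pb[:,2]>.035)&(Pb[:,2]<.075);print(n,nm,k.sum(),np.percentile(Pb[k],[90,97],axis=0).round(4)[:,2] if k.sum()>3 else '', "x %.3f"%Pb[k,0].mean() if k.sum()>3 else '')
E
python3 -c "
from prof import *
prof(.043,.022);go([.050,.022,.05])"
```

```text
time: 7.6
ee_pos: [0.5277, -0.0756, 0.0366]
eef_rot: [-0.038, 0.999, -0.0, -0.0]
ft_force: [-0.5, -0.1, -0.1]
width: 0.0392
grip_force: 0.0
time: 8.35
ee_pos: [0.5472, -0.074, 0.0367]
eef_rot: [-0.038, 0.999, -0.0, 0.0]
ft_force: [0.6, -0.2, 0.2]
width: 0.0393
grip_force: 0.1
scene 312 [0.0313 0.02   0.0389]
wrist 3373 [0.0333 0.0228 0.0412]
scene lead 29 [0.0461 0.0474] x 0.071
scene trail 224 [0.0707 0.0733] x -0.005
scene +y 120 [0.0677 0.0725] x 0.040
scene -y 138 [0.0713 0.0735] x 0.040
wrist lead 1648 [0.048  0.0495] x 0.073
wrist trail 5047 [0.0721 0.0739] x 0.003
wrist +y 1017 [0.0618 0.0658] x 0.038
wrist -y 921 [0.0618 0.065 ] x 0.037
t 8.55 board pos [0.0484 0.0224 0.0367] world [ 0.547  -0.074   0.0367] F [-0.6  0.5  0.4] w 0.039
dp [-0.01  -0.003 -0.088] rot [ 0.      0.     -0.0001]
```

```bash
python3 -m pendant '[{"dp":[-0.015,0,0],"rotation":[0,0,0],"jaw":0.45},{"dp":[-0.03,0,0],"rotation":[0,0,0],"jaw":0.45},{"dp":[-0.045,0,0],"rotation":[0,0,0],"jaw":0.45},{"dp":[-0.045,0,0],"rotation":[0,0,0],"jaw":0.45}]'
python3 -c "
from prof import *
prof(.043,.022);go([.050,.022,.05])
c=camera('scene');cv2.imwrite('pics/s3.png',cv2.resize(c['image'][160:320,190:430,::-1],None,fx=3,fy=3))"
```

```text
time: 9.05
ee_pos: [0.5541, -0.0734, 0.0367]
eef_rot: [-0.038, 0.999, -0.0, 0.0]
ft_force: [-0.1, 0.1, -0.8]
width: 0.0391
grip_force: 0.0
scene 323 [0.0388 0.0203 0.0391]
wrist 3094 [0.0404 0.0225 0.0406]
scene lead 25 [0.0456 0.0472] x 0.077
scene trail 213 [0.0663 0.0684] x 0.002
scene +y 115 [0.0681 0.0724] x 0.045
scene -y 166 [0.0686 0.0736] x 0.043
wrist lead 1607 [0.0487 0.0501] x 0.079
wrist trail 2709 [0.0685 0.0699] x 0.003
wrist +y 1178 [0.0619 0.0646] x 0.042
wrist -y 1029 [0.0629 0.0648] x 0.042
t 9.25 board pos [0.0552 0.0224 0.0367] world [ 0.5538 -0.0735  0.0367] F [-0.2 -0.2 -1.4] w 0.039
dp [ 0.035 -0.003 -0.088] rot [ 0.  0. -0.]
```

View pics/s3.png

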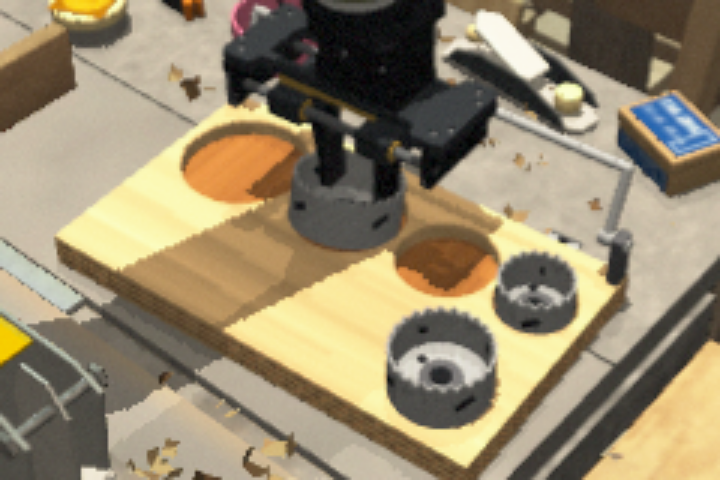

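saw84 at crop (347,205) now sits almost wholly over its well, with the mouth's front edge visible at (350,245). Its trailing edge is still up, so I push a few mm more.

```bash
python3 -m pendant '[{"dp":[-0.012,0,0],"rotation":[0,0,0],"jaw":0.45},{"dp":[-0.024,0,0],"rotation":[0,0,0],"jaw":0.45},{"dp":[-0.036,0,0],"rotation":[0,0,0],"jaw":0.45},{"dp":[-0.036,0,0],"rotation":[0,0,0],"jaw":0.45}]'
python3 -c "
from prof import *
prof(.043,.022);go([.050,.022,.05])"
```

```text
time: 9.8
ee_pos: [0.5584, -0.0733, 0.0365]
eef_rot: [-0.038, 0.999, 0.0, -0.001]
ft_force: [-5.0, -0.4, 3.3]
width: 0.0392
grip_force: 2.9
scene 245 [0.0403 0.0201 0.0383]
wrist 3736 [0.0429 0.0224 0.0398]
scene lead 36 [0.0485 0.0505] x 0.080
scene trail 77 [0.0501 0.0518] x 0.004
scene +y 103 [0.0673 0.0722] x 0.047
scene -y 131 [0.0673 0.0726] x 0.046
wrist lead 1325 [0.05  0.051] x 0.081
wrist trail 644 [0.0508 0.0515] x 0.004
wrist +y 1266 [0.0578 0.063 ] x 0.045
wrist -y 1184 [0.0578 0.0625] x 0.044
t 10.00 board pos [0.0599 0.0223 0.0365] world [ 0.5585 -0.0733  0.0365] F [-5.8 -0.4  2.3] w 0.039
dp [ 0.066 -0.002 -0.09 ] rot [ 0.     -0.0002 -0.0001]
```

saw84 is seated flat, with the rim at 0.051 on both sides. I back off, lift and go over to saw72.

```bash
python3 -m pendant '[{"dp":[0.06,0,0],"rotation":[0,0,0],"jaw":0.4},{"dp":[0.06,0,-0.2],"rotation":[0,0,0],"jaw":0.4},{"dp":[0.06,0,-0.5],"rotation":[0,0,0],"jaw":0.25},{"dp":[0.3,-0.3,-0.55],"rotation":[0,0,0],"jaw":0.22},{"dp":[0.55,-0.6,-0.55],"rotation":[0,0,0],"jaw":0.22},{"dp":[0.8,-0.9,-0.55],"rotation":[0,0,0],"jaw":0.22},{"dp":[0.8,-1,-0.55],"rotation":[0,0,0],"jaw":0.22},{"dp":[0.8,-1,-0.55],"rotation":[0,0,0],"jaw":0.22}]'
python3 -c "
from look import *
saw(-.0607,-.1288,names=('wrist','scene','top'));saw(.043,.022,.044,.056,names=('top','scene'));go([-.0607,-.1288,.05])"
```

```text
time: 11.0
ee_pos: [0.4507, -0.2327, 0.1194]
eef_rot: [-0.037, 0.999, -0.0, 0.001]
ft_force: [1.3, 0.0, 0.3]
width: 0.0191
grip_force: 0.0
wrist 1043 [-0.0616 -0.1289  0.0344]
scene 223 [-0.0615 -0.1308  0.0344]
top 27 [-100.5649  680.6998  688.1755]
top 183 [0.0446 0.0215 0.0403]
scene 128 [0.0428 0.0206 0.0403]
t 11.25 board pos [-0.0589 -0.1264  0.119 ] world [ 0.4513 -0.2307  0.119 ] F [-0.1 -0.2 -0.1] w 0.0194
dp [ 0.012 -0.016  0.46 ] rot [ 0.     -0.      0.0003]
```

```bash
python3 -m pendant '[{"dp":[0.015,-0.018,0.2],"rotation":[0,0,0],"jaw":0.24},{"dp":[0.015,-0.018,0.35],"rotation":[0,0,0],"jaw":0.24},{"dp":[0.015,-0.018,0.49],"rotation":[0,0,0],"jaw":0.24},{"dp":[0.015,-0.018,0.49],"rotation":[0,0,0],"jaw":0.3},{"dp":[0.015,-0.018,0.49],"rotation":[0,0,0],"jaw":0.37},{"dp":[0.015,-0.018,0.49],"rotation":[0,0,0],"jaw":0.37}]' 8
python3 go.py -.0607 -.0635 .046
```

```text
time: 12.0
ee_pos: [0.4495, -0.2347, 0.0465]
eef_rot: [-0.038, 0.999, -0.0, 0.001]
ft_force: [0.5, 0.2, -0.4]
width: 0.0313
grip_force: 0.0
t 12.00 board pos [-0.061  -0.1303  0.0465] world [ 0.4495 -0.2347  0.0465] F [ 0.5  0.2 -0.4] w 0.0313
dp [-0.002  0.445  0.004] rot [-0.      0.0002  0.    ]
```

```bash
python3 -m pendant '[{"dp":[0,0.04,0],"rotation":[0,0,0],"jaw":0.37},{"dp":[0,0.12,0],"rotation":[0,0,0],"jaw":0.37},{"dp":[0,0.2,0],"rotation":[0,0,0],"jaw":0.37},{"dp":[0,0.28,0],"rotation":[0,0,0],"jaw":0.37},{"dp":[0,0.36,0],"rotation":[0,0,0],"jaw":0.37},{"dp":[0,0.42,0],"rotation":[0,0,0],"jaw":0.37},{"dp":[0,0.445,0],"rotation":[0,0,0],"jaw":0.37},{"dp":[0,0.445,0],"rotation":[0,0,0],"jaw":0.37}]'
python3 -c "
from look import *
saw(-.0607,-.066);go([.043,-.066,.046])"
```

```text
time: 13.0
ee_pos: [0.4436, -0.1676, 0.0455]
eef_rot: [-0.038, 0.999, 0.0, -0.0]
ft_force: [0.7, -0.0, 0.1]
width: 0.0321
grip_force: 0.0
scene 172 [-0.0677 -0.0727  0.0289]
wrist 1582 [-0.066  -0.0675  0.0306]
t 13.10 board pos [-0.0619 -0.0633  0.0455] world [ 0.4435 -0.168   0.0455] F [0.  0.3 1. ] w 0.0319
dp [-0.7   -0.017 -0.004] rot [ 0.0001 -0.0001 -0.0001]
```

```bash
python3 -m pendant '[{"dp":[-0.03,-0.01,0],"rotation":[0,0,0],"jaw":0.37},{"dp":[-0.09,-0.017,0],"rotation":[0,0,0],"jaw":0.37},{"dp":[-0.17,-0.017,0],"rotation":[0,0,0],"jaw":0.37},{"dp":[-0.25,-0.017,0],"rotation":[0,0,0],"jaw":0.37},{"dp":[-0.33,-0.017,0],"rotation":[0,0,0],"jaw":0.37},{"dp":[-0.41,-0.017,0],"rotation":[0,0,0],"jaw":0.37},{"dp":[-0.48,-0.017,0.01],"rotation":[0,0,0],"jaw":0.37},{"dp":[-0.54,-0.017,0.02],"rotation":[0,0,0],"jaw":0.37}]'
python3 -m pendant '[{"dp":[-0.04,0,0.02],"rotation":[0,0,0],"jaw":0.37},{"dp":[-0.08,0,0.04],"rotation":[0,0,0],"jaw":0.37},{"dp":[-0.12,0,0.04],"rotation":[0,0,0],"jaw":0.37},{"dp":[-0.15,0,0.04],"rotation":[0,0,0],"jaw":0.37},{"dp":[-0.15,0,0.04],"rotation":[0,0,0],"jaw":0.37}]'
python3 -c "
from prof import *
prof(.043,-.066);go([.043,-.066,.046])"
```

```text
time: 14.1
ee_pos: [0.5255, -0.1644, 0.0426]
eef_rot: [-0.038, 0.999, 0.0, 0.0]
ft_force: [-0.9, -0.1, 1.1]
width: 0.032
grip_force: 1.7
time: 14.72
ee_pos: [0.5476, -0.1627, 0.0368]
eef_rot: [-0.038, 0.999, -0.0, 0.0]
ft_force: [-0.2, -0.5, -0.0]
width: 0.032
grip_force: 0.0
scene 313 [ 0.0328 -0.0663  0.0369]
wrist 3232 [ 0.0318 -0.0654  0.0362]
scene lead 21 [0.044  0.0446] x 0.066
scene trail 258 [0.0713 0.0735] x 0.001
scene +y 80 [0.0645 0.0732] x 0.036
scene -y 172 [0.0678 0.0731] x 0.041
wrist lead 1365 [0.0476 0.0489] x 0.066
wrist trail 4456 [0.0731 0.0745] x 0.003
wrist +y 446 [0.0626 0.0655] x 0.032
wrist -y 471 [0.0645 0.069 ] x 0.031
t 14.93 board pos [ 0.0417 -0.0661  0.0368] world [ 0.547  -0.1628  0.0368] F [ 0.  -0.4  0.1] w 0.0322
dp [-0.009  0.001 -0.062] rot [ 0.      0.     -0.0001]
```

```bash
python3 -m pendant '[{"dp":[-0.02,0,0],"rotation":[0,0,0],"jaw":0.37},{"dp":[-0.04,0,0],"rotation":[0,0,0],"jaw":0.37},{"dp":[-0.055,0,0],"rotation":[0,0,0],"jaw":0.37},{"dp":[-0.07,0,0],"rotation":[0,0,0],"jaw":0.37},{"dp":[-0.08,0,0],"rotation":[0,0,0],"jaw":0.37},{"dp":[-0.08,0,0],"rotation":[0,0,0],"jaw":0.37}]'
python3 -c "
from prof import *
prof(.043,-.066);go([.043,-.066,.046])"
```

```text
time: 15.68
ee_pos: [0.5593, -0.1617, 0.0367]
eef_rot: [-0.038, 0.999, 0.0, 0.0]
ft_force: [0.4, 0.3, 1.2]
width: 0.0321
grip_force: 0.3
scene 340 [ 0.0427 -0.0669  0.0347]
wrist 3280 [ 0.0428 -0.0653  0.0352]
scene lead 44 [0.0465 0.0495] x 0.074
scene trail 201 [0.0629 0.0648] x 0.010
scene +y 132 [0.0609 0.0714] x 0.041
scene -y 225 [0.0647 0.0718] x 0.043
wrist lead 1586 [0.0496 0.0508] x 0.076
wrist trail 2260 [0.0641 0.0652] x 0.011
wrist +y 1117 [0.0596 0.0631] x 0.037
wrist -y 1210 [0.0614 0.0633] x 0.036
t 15.88 board pos [ 0.0539 -0.0661  0.0367] world [ 0.5592 -0.1618  0.0367] F [ 0.8 -0.2 -1. ] w 0.0321
dp [ 0.072  0.    -0.062] rot [ 0.      0.     -0.0001]
```

Nearly in; a few mm more.

```bash
python3 -m pendant '[{"dp":[-0.01,0,0],"rotation":[0,0,0],"jaw":0.37},{"dp":[-0.02,0,0],"rotation":[0,0,0],"jaw":0.37},{"dp":[-0.03,0,0],"rotation":[0,0,0],"jaw":0.37},{"dp":[-0.03,0,0],"rotation":[0,0,0],"jaw":0.37}]'
python3 -c "
from prof import *
prof(.043,-.066,names=('wrist',));go([.043,-.066,.046])"
```

```text
time: 16.38
ee_pos: [0.5617, -0.162, 0.0363]
eef_rot: [-0.038, 0.999, 0.0, -0.002]
ft_force: [-8.5, 0.4, 5.6]
width: 0.0321
grip_force: 5.1
wrist 3596 [ 0.0432 -0.066   0.0342]
wrist lead 1270 [0.0504 0.0588] x 0.076
wrist trail 763 [0.0517 0.0524] x 0.011
wrist +y 1294 [0.0527 0.062 ] x 0.038
wrist -y 1387 [0.0538 0.0622] x 0.038
t 16.48 board pos [ 0.0564 -0.0665  0.0363] world [ 0.5618 -0.162   0.0363] F [-9.  -0.4  5.2] w 0.0322
dp [ 0.09   0.003 -0.064] rot [ 0.0001 -0.0006 -0.0002]
```

saw72 is seated. I withdraw upward, cross over the keeper bar and come down behind it.

```bash
python3 -m pendant '[{"dp":[0.06,0,0],"rotation":[0,0,0],"jaw":0.3},{"dp":[0.06,0,-0.25],"rotation":[0,0,0],"jaw":0.2},{"dp":[0.06,0,-0.6],"rotation":[0,0,0],"jaw":0},{"dp":[0.06,0.1,-1],"rotation":[0,0,0],"jaw":0},{"dp":[-0.2,0.37,-1],"rotation":[0,0,0],"jaw":0},{"dp":[-0.5,0.37,-1],"rotation":[0,0,0],"jaw":0},{"dp":[-0.66,0.37,-1],"rotation":[0,0,0],"jaw":0},{"dp":[-0.66,0.37,-1],"rotation":[0,0,0],"jaw":0}]'
python3 - <<'E'
from prof import *
import cv2
prof(.043,-.066,names=('scene',));prof(.043,.022,names=('scene',))
for n in("scene","wrist"):
  P=Rb.inv().apply(cloud(camera(n)).reshape(-1,3)-C);m=(P[:,2]>.1)&(P[:,2]<.122)&(P[:,0]>.09)&(P[:,0]<.13)&(abs(P[:,1])<.155);print(n,m.sum(),P[m].min(0),P[m].max(0),P[m].mean(0)) if m.sum() else 0
go([.150,-.01,.092])
E
```

```text
time: 17.48
ee_pos: [0.6591, -0.098, 0.1859]
eef_rot: [-0.039, 0.999, -0.0, -0.0]
ft_force: [-0.2, -0.2, -0.2]
width: 0.0007
grip_force: 0.0
scene 266 [ 0.0428 -0.0672  0.0354]
scene lead 90 [0.0493 0.0501] x 0.076
scene trail 81 [0.0494 0.0524] x 0.010
scene +y 116 [0.0496 0.0512] x 0.043
scene -y 124 [0.0501 0.0515] x 0.043
scene 223 [0.043  0.0205 0.0404]
scene lead 76 [0.0502 0.0514] x 0.081
scene trail 76 [0.0495 0.0513] x 0.004
scene +y 62 [0.0497 0.051 ] x 0.046
scene -y 104 [0.0499 0.0513] x 0.043
scene 462 [ 0.10736216 -0.15462712  0.10558423] [0.12021311 0.15362785 0.11637873] [ 0.11276109 -0.01021743  0.1118201 ]
wrist 4752 [ 0.11054455 -0.15478046  0.10902302] [0.11815033 0.1549816  0.11550097] [ 1.14161879e-01 -5.13173574e-05  1.12767156e-01]
t 17.77 board pos [ 0.1568 -0.0107  0.1871] world [ 0.6576 -0.0988  0.1871] F [ 0.4 -0.4 -0.9] w 0.0004
dp [0.046 0.005 0.634] rot [ 0.0001  0.0001 -0.0001]
```

Both saws sit flat and the bar is at bx 0.113, z 0.112. I lower behind it, then draw it forward.

```bash
python3 -m pendant '[{"dp":[0,0,0.3],"rotation":[0,0,0],"jaw":0},{"dp":[0,0,0.55],"rotation":[0,0,0],"jaw":0},{"dp":[0,0,0.63],"rotation":[0,0,0],"jaw":0},{"dp":[0,0,0.63],"rotation":[0,0,0],"jaw":0}]'
python3 -m pendant '[{"dp":[0.08,0,0],"rotation":[0,0,0],"jaw":0},{"dp":[0.15,0,0],"rotation":[0,0,0],"jaw":0},{"dp":[0.21,0,0],"rotation":[0,0,0],"jaw":0},{"dp":[0.27,0,0],"rotation":[0,0,0],"jaw":0},{"dp":[0.33,0,0],"rotation":[0,0,0],"jaw":0},{"dp":[0.39,0,0],"rotation":[0,0,0],"jaw":0},{"dp":[0.45,0,0],"rotation":[0,0,0],"jaw":0},{"dp":[0.51,0,0],"rotation":[0,0,0],"jaw":0}]'
python3 -m pendant '[{"dp":[0,0,0],"rotation":[0,0,0],"jaw":0},{"dp":[0,0,-0.1],"rotation":[0,0,0],"jaw":0},{"dp":[0,0,-0.3],"rotation":[0,0,0],"jaw":0},{"dp":[0,0,-0.6],"rotation":[0,0,0],"jaw":0},{"dp":[0,0,-0.8],"rotation":[0,0,0],"jaw":0},{"dp":[0,0,-0.8],"rotation":[0,0,0],"jaw":0},{"dp":[0,0,-0.8],"rotation":[0,0,0],"jaw":0},{"dp":[0,0,-0.8],"rotation":[0,0,0],"jaw":0}]'
python3 - <<'E'
from prof import *
for n in("scene","wrist"):
  c=camera(n);P=Rb.inv().apply(cloud(c).reshape(-1,3)-C);m=(P[:,2]>.056)&(P[:,2]<.125)&(P[:,0]>.0)&(P[:,0]<.13)&(abs(P[:,1])<.155);print(n,m.sum(),np.median(P[m],0),P[m].max(0))
  if n=="scene":cv2.imwrite('pics/s4.png',cv2.resize(c['image'][120:320,190:430,::-1],None,fx=3,fy=3))
go([.150,-.01,.092])
E
```

```text
time: 18.27
ee_pos: [0.6579, -0.0987, 0.0925]
eef_rot: [-0.038, 0.999, 0.0, -0.0]
ft_force: [-0.1, -0.1, 0.4]
width: 0.0003
grip_force: 0.0
time: 19.27
ee_pos: [0.5811, -0.1044, 0.092]
eef_rot: [-0.038, 0.999, 0.0, -0.0]
ft_force: [2.0, 0.4, -2.0]
width: 0.0007
grip_force: 1.1
time: 20.27
ee_pos: [0.5813, -0.1043, 0.2113]
eef_rot: [-0.038, 0.999, 0.0, -0.001]
ft_force: [-0.2, -0.3, -0.3]
width: 0.0006
grip_force: 0.0
scene 474 [ 0.04015849 -0.01414813  0.06523137] [0.04753863 0.15344707 0.07038906]
wrist 2780 [ 0.04117421 -0.008536    0.06361739] [0.04517276 0.15485593 0.06674074]
t 20.38 board pos [ 0.0804 -0.0105  0.2115] world [ 0.5814 -0.1044  0.2115] F [-1.1 -0.7 -0.1] w 0.0006
dp [-0.465  0.003  0.796] rot [ 0.     -0.0002 -0.0001]
```

View pics/s4.png

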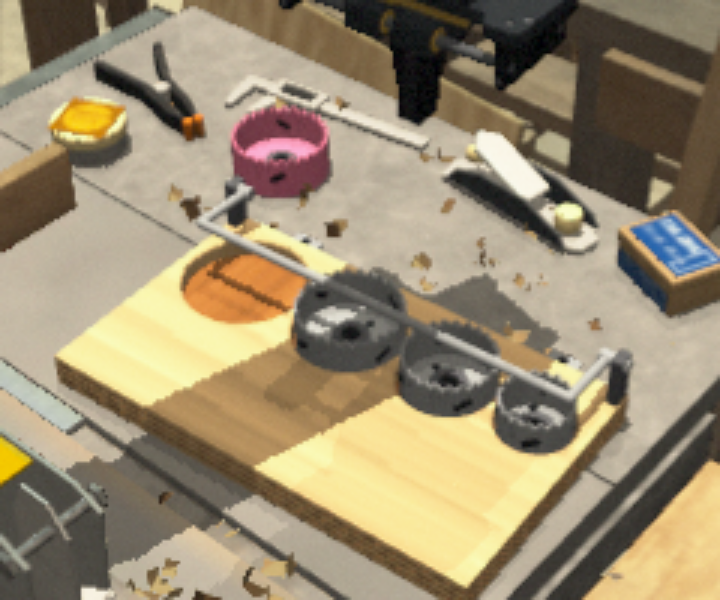

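The bar is down over the seated saws, running from crop (205,220) to (575,395). Both saws are flat and the bystanders are untouched. I wait a moment and check that the bar is fully settled.

```bash
python3 -m pendant '[{"dp":[0,0,0],"rotation":[0,0,0],"jaw":0},{"dp":[0,0,0],"rotation":[0,0,0],"jaw":0},{"dp":[0,0,0],"rotation":[0,0,0],"jaw":0},{"dp":[0,0,0],"rotation":[0,0,0],"jaw":0},{"dp":[0,0,0],"rotation":[0,0,0],"jaw":0},{"dp":[0,0,0],"rotation":[0,0,0],"jaw":0}]'
python3 - <<'E'
from prof import *
for n in("scene","wrist","top"):
  c=camera(n);P=Rb.inv().apply(cloud(c).reshape(-1,3)-C);m=(P[:,2]>.056)&(P[:,2]<.125)&(P[:,0]>.0)&(P[:,0]<.13)&(abs(P[:,1])<.155);print(n,m.sum(),np.median(P[m],0),np.percentile(P[m],95,axis=0))
E
```

```text
time: 21.12
ee_pos: [0.5818, -0.1044, 0.2122]
eef_rot: [-0.038, 0.999, 0.0, 0.0]
ft_force: [0.6, 0.2, -0.3]
width: 0.0005
grip_force: 0.0
scene 474 [ 0.0400471  -0.01398317  0.06299924] [0.04427186 0.13773354 0.0656695 ]
wrist 2628 [0.0410662  0.00025902 0.06369279] [0.04477709 0.13920605 0.06514237]
top 149 [0.04314334 0.11122337 0.06429817] [0.04687784 0.15073891 0.06678868]
```

The bar's top is steady at about 0.064 (centre 0.060), so it is fully shut.

```bash
python3 -c "from bench import r;print(r.close_job())"
```

```text
the job is handed in; nothing more can be done
None
```

Both saws were slid flat into their own wells, the keeper is fully shut over them, and the job was handed in at about 21 s with nothing else disturbed.

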